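Fill a cup at the bead dispenser and hold its spring gate open

TASK

Stand the steel cup with the bar handle on the round rest, centred under the bead dispenser's spout, and let go of it. Then grip the dispenser's spring-loaded gate handle and pull it out until the black line on the gate handle is level with the marks on the rails, so that all three beads roll into the cup. Finish while still holding the gate at its mark, with the beads in the cup, and leave the other things on the table where they are.

Things in the scene. Friction and masses are not known exactly. Their poses are not given: they have to be found in the camera images.
- dispenser: Bead dispenser fixed to the table; its place and yaw vary. Origin on the table under the clear upright hopper (30 x 30 mm, top at height 241); z up. Its -y side: a chute to the spout. Its +y side: the gate slides out between two rails (x +-26 to +-34 mm, top height 164, y -67 to 173; end bridge y 171 to 177). Pillar 40 x 36 mm at y 19 to 55; foot 100 x 120 x 10 mm, y -5 to 115.
- spout (a point): Centre of the spout's lower, open end, 84 mm above the table, 85 mm from the hopper's axis towards the dispenser's -y. The square spout is 34 mm across outside and reaches up to height 153 mm. Axes as the dispenser's.
- rest (a point): Centre of the top of the round cup rest (88 mm across, 10 mm high) straight below the spout. The spout's lower edge is 74 mm above it. Axes as the dispenser's.
- mark (a point): Point midway between the two black mark lines on the tops of the dispenser's rails (height 164 mm): where the centre of the gate's handle is when the gate is at its mark. Axes as the dispenser's.
- gate (a joint): How far the gate is pulled out, m: 0 = home, grows towards the dispenser's +y, end stop 0.060; 0.040 = its black line level with the rail marks. A spring (100 N/m) pulls it home, 4 N at 0, 8 N at 0.040, also when let go. The hole in its plate is under the hopper only near the mark: short of it or past it the beads stay shut in.
- gate_grip (a point): Grip point of the gate's upright wooden handle, moves with the gate: on its centre line, height 187 mm. Handle 14 mm along the pull (y), 30 mm across (x), heights 161 to 201 mm. At home 85 mm from the hopper's axis, towards +y. Axes as the dispenser's. Grip from above, one finger before and one behind it in y, fingertips above height 165 mm. A black line runs round its middle.
- cup: Round steel cup, 68 mm across at the rim, 62 mm at the foot, 55 mm high, walls 3 mm, about 0.12 kg, with a straight wooden bar handle along its own -x: 12 mm wide, 12 mm high, 31 to 119 mm from the cup's axis, at heights 39 to 51 mm. Origin: centre of its underside; z up. Starts empty and upright on the table.
- cup_grip (a point): Centre of the cup's bar handle at its grip place: 80 mm from the cup's axis along its -x, height 45 mm above the cup's underside.
- bead0: Terracotta-coloured round bead, 20 mm across, 11 g, slippery glaze; origin at its centre. Starts in the dispenser's hopper (lowest of three).
- bead1: Terracotta-coloured round bead, 20 mm across, 11 g, slippery glaze; origin at its centre. Starts in the dispenser's hopper (middle of three).
- bead2: Terracotta-coloured round bead, 20 mm across, 11 g, slippery glaze; origin at its centre. Starts in the dispenser's hopper (top of three).
- dish_a: Bystander: shallow white dish, 84 mm across, 24 mm high. Origin under its centre.
- stamp: Bystander: wooden hand stamp, foot 65 x 26 mm, 76 mm high. Origin under its centre.
- pliers: Bystander: black-handled pliers lying flat, about 150 x 64 mm, 12 mm high. Origin under the pivot, jaws along +x.
- pencil: Bystander: black pencil lying along its x, 175 mm long, 7 mm thick. Origin under its middle.

How it is judged:
By the outcome, as a careful person would: the job done as asked, in the order asked, and still so for the second after the job is handed in, while the arm keeps its last pose, push and grip.
It also fails if it takes over 54 s, if anything falls off the work surface, if the arm or the gripper's body presses on something with over 40 N, if the wrist force passes 120 N, or if a joint passes its speed limit or range.

ROBOT

A 7-joint arm with a two-finger parallel gripper is mounted at the origin on the work surface. World frame = base frame: x ahead of the robot, y to its left, z up, the work surface at z = 0. Lengths are in m, angles in rad, forces in N, time in s.
With the tool pointing down it reaches from about 0.425 to 1.025 m from the base axis. Payload 3.6 kg.
Tool frame: the origin (TCP) lies midway between the tips of the shut fingers; the grasp point (between the pads) lies 19 mm behind it; z points along the fingers, y is the line along which they close (so a half turn about z gives the same grasp; the last joint's range is limited). The gripper opens to 85 mm and grips with 20 to 120 N. Pads are 22 mm wide; open, the fingers measure 114 mm over their backs; the gripper's body (76 mm by 85 mm) begins 54 mm behind the grasp point. The pads swing forward as they close: fully open they stand 13 mm farther back than shut.
Start: joints at [1.117, 0.591, 0.048, 1.609, -0.033, 0.943, -0.034], TCP at [0.256, -0.678, 0.231] pointing down, gripper open.
Joint ranges: [-2.69, 2.69], [-0.47, 2.24], [-1.27, 1.36], [0.19, 2.51], [-1.53, 4.68], [0.08, 2.07], [-3.09, 3.09]. Speed limits (rad/s): [2.57, 2.57, 3.14, 3.14, 3.14, 3.14, 3.14].

INTERFACE

Orientations are given as a unit quaternion [x, y, z, w].
In Python, from cell import ctrl gives the robot as it stands. The module is installed in compiled form; this text tells all that it offers.
- The arm moves only by the shell command python3 -m pendant 'ROWS'. ROWS is text: rows parted by semicolons, each of 5 numbers parted by spaces: the shift along the tool's x, y, z in mm, then the turn about the tool's z in degrees, then the opening, from 0 (shut) to 1 (fully open). In form: dx dy dz roll grip; .... A call has 1 to 20 rows; each row is the pose to reach, as a shift and turn from the pose commanded when the call began, along the tool's axes at that moment; what a row does not reach only later rows make up. A row lasts 1/12 s, in which the tool goes at most 41.7 mm and 7.16 degrees, less where a joint would pass 70% of its speed; a pose out of reach is approached as far as the arm can. A call with a gripper value outside its range is refused whole. The fingers move at their own pace and stop on an object; the grip force is fixed at half the most. Time passes only in rows, so rows that repeat a pose let the fingers close. It gives the time, the measured TCP pose, the force, the opening and the grip force at its end, in the units of the state.
- ctrl.state(): the state, without advancing time (a new reading comes with each control period).
- ctrl.grab_frame(name): name is "side" or "top"; returns (picture, depth): 480x640x3 uint8, red, green, blue; 480x640 float32, m along the optical axis (not along the pixel's ray), 0 where there is no reading.
- ctrl.camera_params(name): a dict with "fx", "fy", "cx", "cy" (pixels), "R" (3x3) and "t" (3): a world point X has camera coordinates R X + t. Camera axes: x right, y down, z forward; pixel columns grow to the right and rows downward; lengths in m; the calibration is good to about 2 mm. A picture is of the moment at which its call begins. camera_params takes no time and is no camera call.
- ctrl.hand_in(): hands the job in; it is judged then, once.
The state is a dict: "time_s": time; "joint_pos": joint angles; "qvel": joint speeds; "tau": joint torques, N m; "position": TCP position; "tcp_rot": TCP orientation; "ft_force": force on the tool from outside, world axes, zero at the start; "moment": the same for the moment, N m; "gripper_width": finger opening in m; "finger_force": force on a finger pad.
Only numpy, scipy, OpenCV 4.12 (cv2) and the standard library are available. Lean on these libraries where they do the work, as an engineer would, in place of code of your own. Each camera call takes 0.05 s, during which the arm holds its last target. There are 200 camera calls.

## Working session

There is one attempt and no reset: what is moved stays moved. The work goes in short steps, Python scripts to look and compute and a shell command to move; the robot and the scene stay as the last step left them, time stands still between calls to the robot, and variables do not carry over. Pictures are saved under pics/ and viewed, at most 10 in all, crops included, and the job is handed in when it is done.

```bash
mkdir -p pics
cat > h.py <<'E'
from cell import ctrl
import numpy as np, cv2
def grab(n,tag):
    im,d=ctrl.grab_frame(n); cv2.imwrite(f'pics/{tag}.png',im[:,:,::-1]); np.save(f'pics/{tag}.npy',d); return im,d
def world(n,u,v,d):
    p=ctrl.camera_params(n);R=np.array(p['R']);t=np.array(p['t'])
    c=np.array([(u-p['cx'])/p['fx']*d,(v-p['cy'])/p['fy']*d,d]);return R.T@(c-t)
def atz(n,u,v,z):
    p=ctrl.camera_params(n);R=np.array(p['R']);t=np.array(p['t'])
    r=R.T@np.array([(u-p['cx'])/p['fx'],(v-p['cy'])/p['fy'],1]);o=-R.T@t
    return o+r*(z-o[2])/r[2]
def proj(n,X):
    p=ctrl.camera_params(n);c=np.array(p['R'])@np.array(X)+np.array(p['t'])
    return c[0]/c[2]*p['fx']+p['cx'],c[1]/c[2]*p['fy']+p['cy']
E
python3 - <<'E'
from h import *
for n in('top','side'):
    grab(n,n+'0');p=ctrl.camera_params(n);R=np.array(p['R']);print(n,p['fx'],R.round(3).tolist(),(-R.T@np.array(p['t'])).round(3))
s=ctrl.state();print(s['position'],s['tcp_rot'],s['time_s'],s['gripper_width'])
E
```

```text
top 440.2921541973006 [[0.003, -1.0, -0.012], [-0.998, -0.002, -0.066], [0.066, 0.012, -0.998]] [ 0.493 -0.002  1.313]
side 580.2244974245515 [[-0.912, -0.41, 0.02], [-0.223, 0.454, -0.862], [0.345, -0.791, -0.506]] [0.112 1.032 0.826]
[ 0.25571411 -0.6776213   0.23023041] [ 9.83762314e-01  1.79473342e-01 -2.17832658e-04 -9.90368979e-04] 0.1 0.08519692553603078
```

View pics/top0.png

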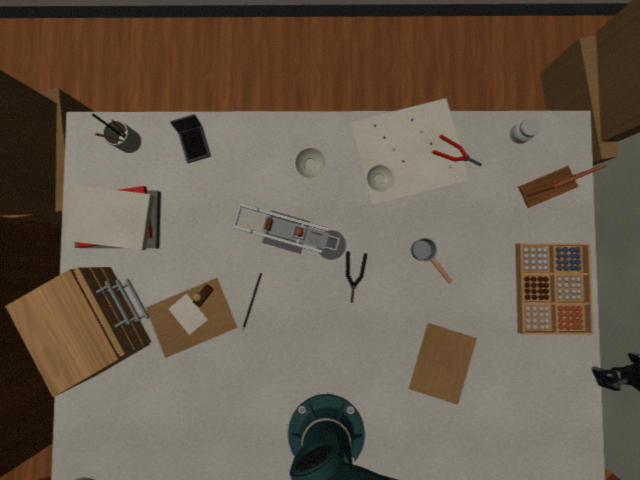

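View pics/side0.png

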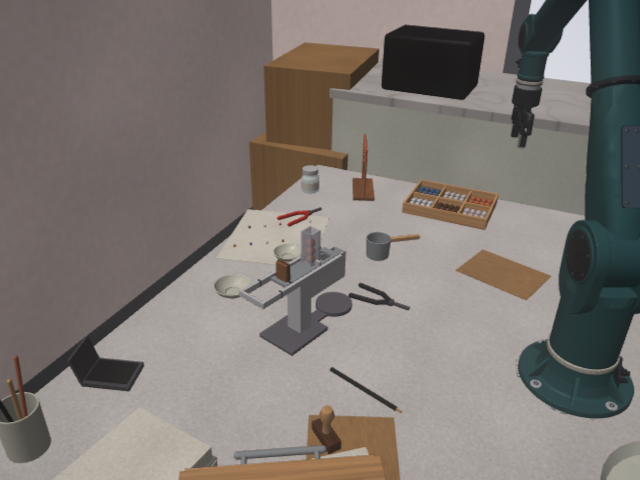

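The top view shows the dispenser around (290,230), with its gate towards the left, the rest at (331,244), and the cup at (424,249) with its handle running to (450,281). The pliers are at (353,270). I'll enlarge these for precision.

Run:
```python
import cv2
im=cv2.imread('pics/top0.png')
a=cv2.resize(im[195:265,230:350],None,fx=6.5,fy=6.5,interpolation=cv2.INTER_CUBIC)
cv2.imwrite('pics/c1.png',a)
b=cv2.resize(im[225:295,395:465],None,fx=8,fy=8,interpolation=cv2.INTER_CUBIC)
cv2.imwrite('pics/c2.png',b)
```

```text
(no output)
```

View pics/c1.png

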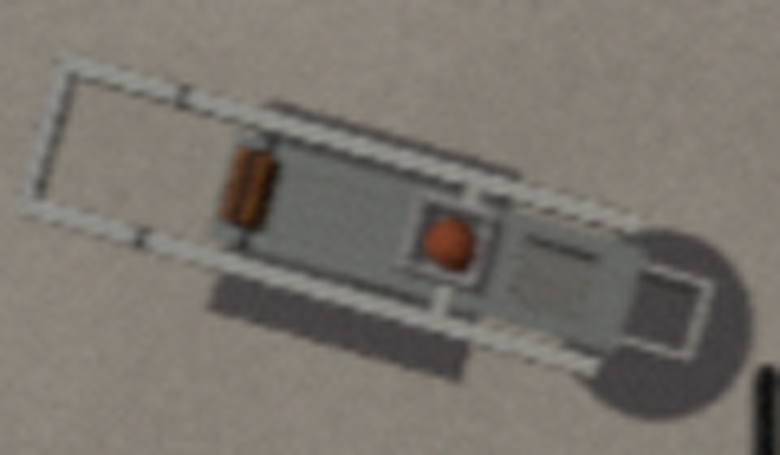

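View pics/c2.png

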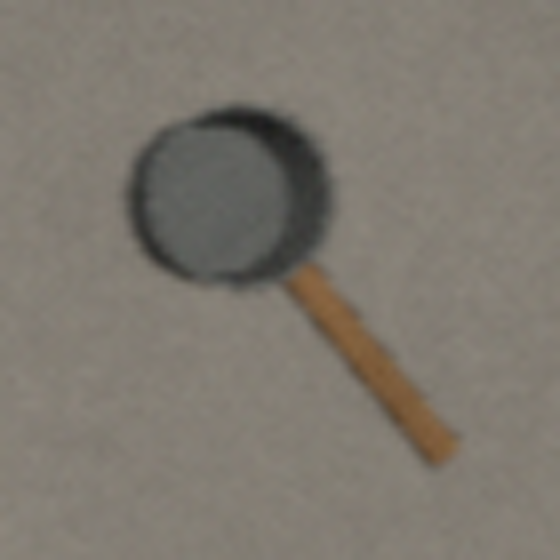

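The crop c1 shows the rail marks at (183,97) and (140,238), the gate handle top at (249,189) and the rest centre at about (656,324). In c2 the cup rim centre is at about (236,197) and the handle runs from (303,275) to (442,455).

Run:
```python
from h import *
c1=lambda x,y,z:atz('top',230+(x+.5)/6.5-.5,195+(y+.5)/6.5-.5,z)
c2=lambda x,y,z:atz('top',395+(x+.5)/8-.5,225+(y+.5)/8-.5,z)
mk=(c1(183,97,.164)+c1(140,238,.164))/2
br=(c1(62,60,.164)+c1(25,208,.164))/2   # y=177
en=(c1(637,222,.164)+c1(597,370,.164))/2 # y=-67
hd=c1(249,189,.201); rest=c1(656,324,.01)
print('mark',mk,'bridge',br,'end',en,'handle',hd,'rest',rest)
y=(br-en)/np.linalg.norm(br-en);print('len',np.linalg.norm(br-en),'y axis deg',np.degrees(np.arctan2(y[1],y[0])))
for n,p,k in(('mk',mk,.125),('br',br,.177),('en',en,-.067),('hd',hd,.085),('rest',rest,-.085)): print(n,'origin est',p-k*y)
r=c2(236,197,.055);e=c2(442,455,.05);s=c2(303,275,.05);print('cup',r,'end',e,s)
for a in(e-r,e-s):print(np.degrees(np.arctan2(a[1],a[0])),np.linalg.norm(a[:2]))
# depth-based cup check
d=np.load('pics/top0.npy')
v,u=np.mgrid[225:295,395:465];P=np.array([world('top',a,b,d[b,a]) for a,b in zip(u.ravel(),v.ravel())])
Q=P[(P[:,2]>.048)&(P[:,2]<.06)];print(len(Q),Q.min(0),Q.max(0))
h=P[(P[:,2]>.045)&(P[:,2]<.054)&(np.hypot(*(P[:,:2]-r[:2]).T)>.045)];print('handle mean',h.mean(0),len(h))
f=P[(P[:,2]<.006)&(np.hypot(*(P[:,:2]-r[:2]).T)<.026)];print(f.mean(0),len(f))
```

```text
mark [0.60055049 0.18645702 0.164     ] bridge [0.6140617  0.23445486 0.164     ] end [0.54906529 0.00231339 0.164     ] handle [0.58868841 0.14604638 0.201     ] rest [ 0.54378149 -0.01488546  0.01      ]
len 0.24106886053117127 y axis deg 74.3584875199756
mk origin est [0.56684829 0.06608608 0.164     ]
br origin est [0.56633939 0.06400961 0.164     ]
en origin est [0.56712967 0.06683221 0.164     ]
hd origin est [0.56577091 0.06419414 0.201     ]
rest origin est [0.56669898 0.06696677 0.01      ]
cup [ 0.5291706  -0.28102816  0.055     ] end [ 0.43778628 -0.3540862   0.05      ] [ 0.50154207 -0.30565254  0.05      ]
-141.35908939639364 0.11699816254482273
-142.77698252547307 0.08006634318314663Traceback (most recent call last):
  File "<stdin>", line 15, in <module>
  File "h.py", line 6, in world
    p=ctrl.camera_params(n);R=np.array(p['R']);t=np.array(p['t'])
ValueError: time passes only in moves, steps and waits
```

```bash
python3 -m pendant '80 -63 20 -5 1;160 -126 40 -10 1;240 -189 60 -15 1;320 -251 80 -17.3 1;320 -251 80 -17.3 1;320 -251 80 -17.3 1;320 -251 80 -17.3 1;320 -251 80 -17.3 1;320 -251 80 -17.3 1;320 -251 80 -17.3 1;320 -251 80 -17.3 1;320 -251 80 -17.3 1;320 -251 80 -17.3 1;320 -251 80 -17.3 1'
python3 - <<'E'
from h import *
p=ctrl.camera_params('top');R=np.array(p['R']);t=np.array(p['t'])
d=np.load('pics/top0.npy')
v,u=np.mgrid[225:295,395:465];D=d[225:295,395:465]
C=np.stack([(u-p['cx'])/p['fx']*D,(v-p['cy'])/p['fy']*D,D],-1).reshape(-1,3);P=(C-t)@R
r=np.array([.529,-.281]);rr=np.hypot(*(P[:,:2]-r).T)
Q=P[(P[:,2]>.046)&(rr<.042)];print(len(Q),Q.min(0),Q.max(0),cv2.minEnclosingCircle((Q[:,:2]*1000).astype(np.float32)))
h=P[(P[:,2]>.035)&(rr>.045)];print('handle',h.mean(0),len(h),cv2.fitLine((h[:,:2]).astype(np.float32),2,0,.01,.01).ravel())
f=P[(P[:,2]<.01)&(rr<.022)];print(f.mean(0),P[(rr>.13)].mean(0))
s=ctrl.state();T=__import__('scipy.spatial.transform',fromlist=['x']).Rotation.from_quat(s['tcp_rot']).as_matrix();print(s['position'],T.round(3).tolist(),np.degrees(np.arctan2(T[1,1],T[0,1])),s['joint_pos'])
E
```

```text
time_s: 1.27
position: [0.4656, -0.3323, 0.1514]
tcp_rot: [0.946, 0.324, -0.0, 0.0]
ft_force: [-0.3, -1.3, 0.2]
gripper_width: 0.0855
finger_force: 0.0
109 [ 0.49565778 -0.31553477  0.04619444] [ 0.56121747 -0.24835357  0.05904879] ((526.2808837890625, -282.9971618652344), 37.20641326904297)
handle [ 0.46983106 -0.27950511  0.25063137] 145 [ 0.09622215  0.9953599   0.46983105 -0.2795051 ]
[ 0.52914201 -0.28145366  0.00382949] [ 0.44778418 -0.34935659  0.04588746]
[ 0.46563067 -0.33230736  0.15135478] [[0.79, 0.613, -0.001], [0.613, -0.79, -0.001], [-0.001, 0.0, -1.0]] -52.18139623345816 [ 0.57053158  0.50684104 -0.04163101  2.01976378  0.03714349  0.61568338
 -0.40693594]
```

```bash
python3 -m pendant '1 -1 40 0 1;1 -1 70 0 1;1 -1 95 0 1;1 -1 115 0 1;1 -1 125 0 1;1 -1 125 0 1;1 -1 125 0 1;1 -1 125 0 0;1 -1 125 0 0;1 -1 125 0 0;1 -1 125 0 0;1 -1 125 0 0;1 -1 125 0 0;1 -1 125 0 0;1 -1 125 0 0;1 -1 125 0 0;1 -1 125 0 0'
```

```text
time_s: 2.68
position: [0.467, -0.3293, 0.0265]
tcp_rot: [0.946, 0.325, 0.0, 0.0]
ft_force: [0.3, 0.7, 2.5]
gripper_width: 0.0107
finger_force: 61.7
```

```bash
python3 -m pendant '0 0 -10 0 0;0 0 -25 0 0;0 0 -40 0 0;0 0 -50 0 0;0 0 -50 0 0;0 0 -50 0 0;0 0 -50 0 0'
python3 - <<'E'
from h import *
im,d=grab('top','top1');im2,d=grab('side','side1')
a=cv2.resize(im[215:305,385:475],None,fx=6,fy=6,interpolation=cv2.INTER_CUBIC)
b=cv2.resize(im2[190:280,340:430],None,fx=6,fy=6,interpolation=cv2.INTER_CUBIC)
cv2.imwrite('pics/d1.png',cv2.resize(np.hstack([a,b]),(800,400))[:,:,::-1])
E
```

```text
time_s: 3.27
position: [0.4664, -0.3288, 0.0759]
tcp_rot: [0.946, 0.325, -0.0, -0.0]
ft_force: [-1.3, 0.8, -1.4]
gripper_width: 0.0108
finger_force: 61.1
```

View pics/d1.png

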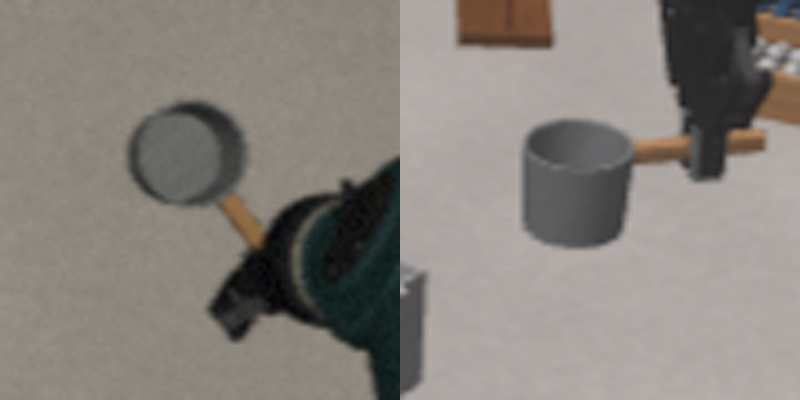

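The crop shows the cup held level, with its rim centre at about (191,153). Next I'll work out the placement move.

Run:
```python
from h import *
from scipy.spatial.transform import Rotation as Ro
s=ctrl.state();T=Ro.from_quat(s['tcp_rot']).as_matrix();p=s['position']
c=atz('top',385+191.5/4.444-.5,215+153.5/4.444-.5,.105)
print('cup',c,'tool frame',(T.T@(c-p))*1000)
rest=np.array([.5438,-.0157]); 
for hd in(-105.6,):
  a=np.radians(hd); off=.080
  for k in(.080,.150): 
    g=np.r_[rest+k*np.array([np.cos(a),np.sin(a)]),.046]
    print(k,g,(T.T@(g-p)*1000).round(1),np.hypot(*g[:2]))
```

```text
cup [ 0.52816708 -0.27957954  0.105     ] tool frame [ 78.98812673  -0.64843377 -29.56810141]
0.08 [ 0.52228641 -0.09275301  0.046     ] [ 189.4 -151.4   29.6] 0.5304584984856993
0.15 [ 0.50346203 -0.16017439  0.046     ] [ 133.  -109.9   29.6] 0.528327404318991
```

```bash
python3 -m pendant '15 -12 0 -4 0;35 -28 0 -10 0;60 -50 0 -16 0;85 -70 0 -22 0;105 -88 0 -28 0;122 -100 8 -33 0;130 -107 18 -36.5 0;133 -110 25 -36.5 0;133 -110 29 -36.5 0;133 -110 29 -36.5 0;133 -110 29 -36.5 0;133 -110 29 -36.5 0'
python3 - <<'E'
from h import *
im,d=grab('side','side2');im,d=grab('top','top2')
from scipy.spatial.transform import Rotation as Ro
s=ctrl.state();T=Ro.from_quat(s['tcp_rot']).as_matrix();p=s['position']
print(p,np.degrees(np.arctan2(T[1,0],T[0,0])),T.T@(np.r_[.52229,-.09275,.046]-p)*1000)
E
```

```text
time_s: 4.37
position: [0.5037, -0.1624, 0.0473]
tcp_rot: [0.797, 0.604, -0.0, 0.0]
ft_force: [-0.4, 0.5, -1.3]
gripper_width: 0.0107
finger_force: 61.0
[ 0.50401971 -0.16192115  0.04756728] 74.34273696062198 [71.5363384  -1.07680762  1.51683043]
```

View pics/side2.png

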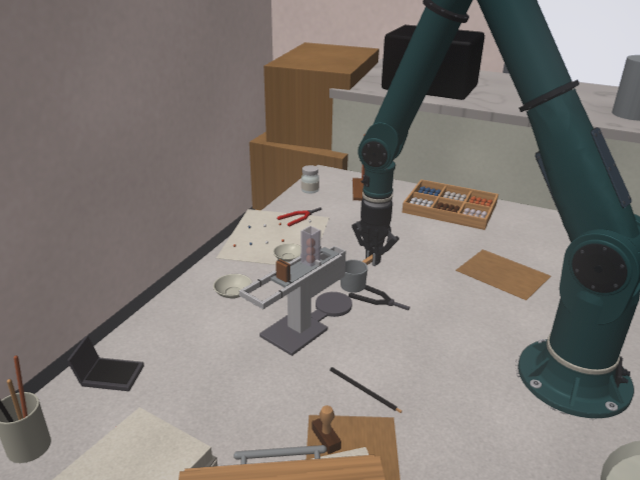

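The side view shows the cup at (354,275), level, just short of the spout and above the pliers.

```bash
python3 -m pendant '10 0 1 0 0;22 -1 1 0 0;35 -1 1 0 0;48 -1 1 0 0;60 -1 1 0 0;68 -1 1 0 0;72 -1 1 0 0;72 -1 1 0 0;72 -1 1 0 0;72 -1 4 0 0;72 -1 7 0 0;72 -1 9 0 0;72 -1 10 0 0;72 -1 10 0 0;72 -1 10 0 0'
python3 - <<'E'
from h import *
im,d=grab('side','side3');im2,d=grab('top','top3')
a=cv2.resize(im[215:335,245:405],None,fx=5,fy=5,interpolation=cv2.INTER_CUBIC)
cv2.imwrite('pics/e1.png',a[:,:,::-1])
cv2.imwrite('pics/e2.png',cv2.resize(im2[205:265,300:380],None,fx=8,fy=8,interpolation=cv2.INTER_CUBIC)[:,:,::-1])
E
```

```text
time_s: 5.72
position: [0.5222, -0.0912, 0.0372]
tcp_rot: [0.796, 0.605, -0.0, -0.0]
ft_force: [-0.3, 0.3, -0.1]
gripper_width: 0.0103
finger_force: 61.1
```

View pics/e1.png

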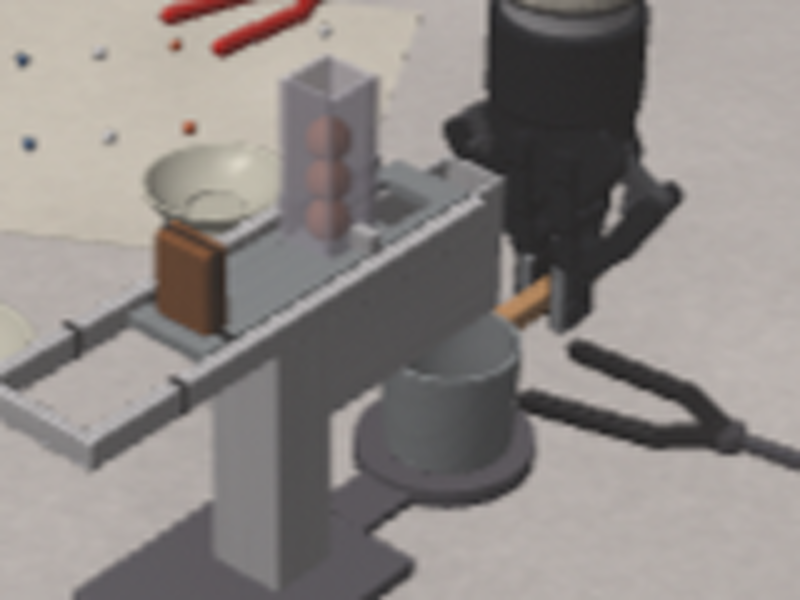

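Here the rest spans x 355–535 and the cup wall about 385–521. I'll check the centring against projected outlines.

Run:
```python
from h import *
im=cv2.imread('pics/side3.png');big=cv2.resize(im[255:325,300:370],None,fx=8,fy=8,interpolation=cv2.INTER_CUBIC)
p=ctrl.camera_params('side');R=np.array(p['R']);t=np.array(p['t'])
def ring(c,z,r,col):
    th=np.linspace(0,2*np.pi,90);X=np.stack([c[0]+r*np.cos(th),c[1]+r*np.sin(th),0*th+z],1)
    C=X@R.T+t;u=C[:,0]/C[:,2]*p['fx']+p['cx'];v=C[:,1]/C[:,2]*p['fy']+p['cy']
    cv2.polylines(big,[np.stack([(u-300+.5)*8,(v-255+.5)*8],1).astype(int)],True,col,1)
rest=(.5438,-.0157);ring(rest,.010,.044,(0,255,0))
ring(rest,.065,.034,(0,0,255));ring(rest,.010,.031,(0,0,255))
im2=cv2.imread('pics/e2.png')
cv2.imwrite('pics/f1.png',big)
```

```text
(no output)
```

View pics/f1.png

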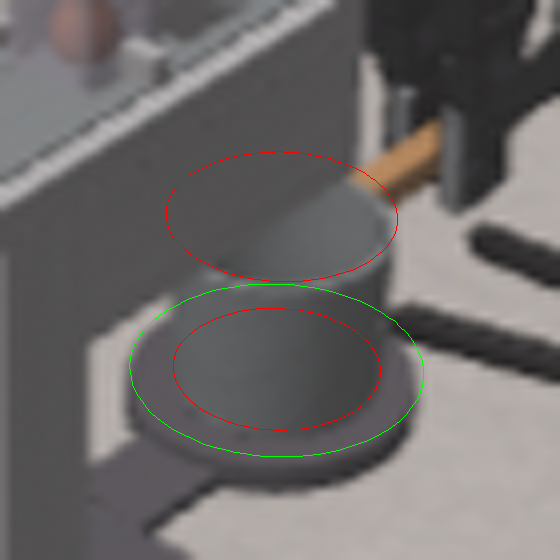

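The projected outlines are offset from the real rest and the real cup by the same amount, about (-4,+8) px, which is a calibration error. So the cup is centred within about 1 mm, and its weight is on the rest. Next I release it, back off and rise.

```bash
python3 -m pendant '0 0 0 0 1;0 0 0 0 1;0 0 0 0 1;0 0 0 0 1;0 0 0 0 1;0 0 0 0 1;0 0 0 0 1;0 0 0 0 1;-10 0 0 0 1;-30 0 0 0 1;-55 0 0 0 1;-75 0 0 0 1;-80 0 -20 0 1;-80 0 -60 0 1;-80 0 -100 0 1;-80 0 -140 0 1;-80 0 -180 0 1;-80 0 -220 0 1;-80 0 -250 0 1;-80 0 -250 0 1'
python3 - <<'E'
from h import *
from scipy.spatial.transform import Rotation as Ro
s=ctrl.state();T=Ro.from_quat(s['tcp_rot']).as_matrix();p=s['position']
print(p,s['joint_pos'],np.degrees(np.arctan2(T[1,1],T[0,1])),T.T@(np.r_[.5895,.1470,.30]-p)*1000)
im,d=grab('top','top4')
print(np.load('pics/top0.npy')[220:228,262:272].round(3))
E
```

```text
time_s: 7.48
position: [0.5046, -0.1698, 0.2941]
tcp_rot: [0.797, 0.605, 0.004, 0.006]
ft_force: [0.8, -0.2, -0.9]
gripper_width: 0.0856
finger_force: 0.0
[ 0.50455867 -0.16980384  0.294132  ] [ 0.45840355  0.28008411 -0.2722314   1.97502922  0.09846752  0.88536547
 -0.13747835] -15.602479554885434 [327.97117792  -3.31799884  -6.16718653]
[[1.324 1.322 1.325 1.118 1.119 1.118 1.117 1.122 1.119 1.131]
 [1.32  1.318 1.16  1.121 1.118 1.123 1.115 1.121 1.122 1.137]
 [1.323 1.321 1.157 1.114 1.12  1.118 1.117 1.119 1.121 1.135]
 [1.321 1.321 1.118 1.117 1.117 1.121 1.122 1.119 1.129 1.141]
 [1.322 1.157 1.119 1.117 1.117 1.119 1.116 1.116 1.13  1.149]
 [1.327 1.161 1.117 1.117 1.117 1.122 1.119 1.116 1.139 1.151]
 [1.318 1.156 1.118 1.116 1.115 1.116 1.114 1.125 1.138 1.155]
 [1.316 1.118 1.115 1.117 1.12  1.118 1.118 1.129 1.146 1.157]]
```

```bash
python3 -m pendant '15 0 -10 6 1;40 0 -10 12 1;70 -1 -10 19 1;100 -1 -10 26 1;130 -1 -10 33 1;160 -2 -10 40 1;190 -2 -10 47 1;220 -2 -10 54 1;250 -3 -10 61 1;280 -3 -10 68 1;305 -3 -10 75 1;320 -3 -10 82 1;328 -3 -10 88 1;328 -3 -10 90 1;328 -3 -10 90 1;328 -3 -10 90 1;328 -3 -10 90 0.7;328 -3 -10 90 0.7;328 -3 -10 90 0.7'
python3 - <<'E'
from h import *
from scipy.spatial.transform import Rotation as Ro
s=ctrl.state();T=Ro.from_quat(s['tcp_rot']).as_matrix();p=s['position']
print(p,s['joint_pos'],s['gripper_width'],np.degrees(np.arctan2(T[1,1],T[0,1])),T.T@(np.r_[.5892,.1470,.171]-p)*1000)
im,d=grab('side','side5')
E
```

```text
time_s: 9.12
position: [0.5857, 0.148, 0.297]
tcp_rot: [0.991, -0.135, -0.0, 0.0]
ft_force: [-0.2, 0.8, 0.9]
gripper_width: 0.0597
finger_force: 0.0
[0.5857191  0.14802176 0.29704283] [-0.28019457  0.3698045  -0.05675132  1.82136283  0.02529479  0.95170864
 -2.19029612] 0.05970953436908364 -105.56670964347373 [ 3.68154597e+00 -2.18019765e-03  1.26041275e+02]
```

```bash
python3 -m pendant '4 0 30 0 0.7;4 0 60 0 0.7;4 0 90 0 0.7;4 0 110 0 0.7;4 0 122 0 0.7;4 0 126 0 0.7;4 0 126 0 0.7;4 0 126 0 0.7;4 0 126 0 0;4 0 126 0 0;4 0 126 0 0;4 0 126 0 0;4 0 126 0 0;4 0 126 0 0;4 0 126 0 0;4 0 126 0 0'
python3 - <<'E'
from h import *
s=ctrl.state();print(s['position'],s['ft_force'],s['gripper_width'],s['finger_force'])
im,d=grab('side','side6');im,d=grab('top','top6')
E
```

```text
time_s: 10.5
position: [0.5909, 0.1502, 0.1726]
tcp_rot: [0.991, -0.135, 0.001, -0.002]
ft_force: [0.6, 5.3, 4.4]
gripper_width: 0.0135
finger_force: 59.6
[0.59094331 0.15016412 0.17258108] [0.62970338 5.3386275  4.36256734] 0.013479062078783067 59.565104842185974
```

```bash
python3 -m pendant '0 -3 0 0 0;0 -7 0 0 0;0 -12 0 0 0;0 -17 0 0 0;0 -22 0 0 0;0 -27 0 0 0;0 -32 0 0 0;0 -36 0 0 0;0 -39 0 0 0;0 -41 0 0 0;0 -41 0 0 0;0 -41 0 0 0'
python3 - <<'E'
from h import *
s=ctrl.state();p=s['position'];print(p,s['ft_force'],s['gripper_width'],'travel',(p-np.r_[.5909,.1502,.1726])@np.r_[.269,.963,0])
im,d=grab('side','side7');
a=cv2.resize(im[225:345,235:395],None,fx=5,fy=5,interpolation=cv2.INTER_CUBIC)
cv2.imwrite('pics/g1.png',a[:,:,::-1])
E
```

```text
time_s: 11.6
position: [0.6, 0.1823, 0.1725]
tcp_rot: [0.991, -0.137, -0.001, 0.003]
ft_force: [-4.5, -5.0, 11.5]
gripper_width: 0.0132
finger_force: 60.5
[0.60004623 0.18232224 0.17248888] [-4.4612868  -4.98092302 11.5376946 ] 0.0131725712025683 travel 0.03339405171638211
```

View pics/g1.png

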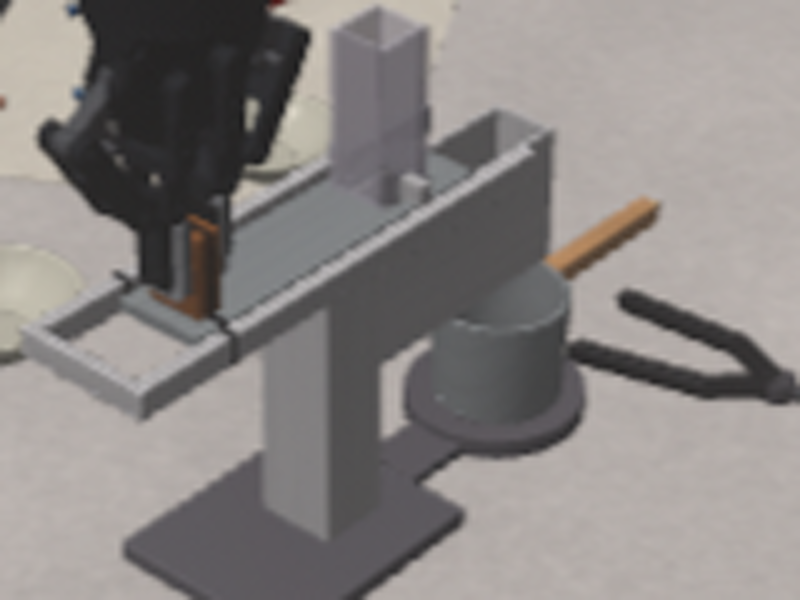

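The hopper now looks empty, with the handle line still a few mm short of the rail marks at (125,280) and (233,345). I'll pull further and measure closely.

```bash
python3 -m pendant '0 -2 0 0 0;0 -4 0 0 0;0 -6 0 0 0;0 -6 0 0 0;0 -6 0 0 0;0 -6 0 0 0;0 -6 0 0 0;0 -6 0 0 0'
python3 - <<'E'
from h import *
s=ctrl.state();p=s['position'];print(p,s['ft_force'],'travel',(p-np.r_[.5909,.1502,.1726])@np.r_[.269,.963,0])
im,d=grab('side','side8');it,d=grab('top','top8')
a=cv2.resize(im[260:305,250:295],(400,400),interpolation=cv2.INTER_CUBIC)
b=cv2.resize(im[260:320,310:370],(400,400),interpolation=cv2.INTER_CUBIC)
cv2.imwrite('pics/g2.png',np.hstack([a,b])[:,:,::-1])
E
```

```text
time_s: 12.32
position: [0.6016, 0.1876, 0.1725]
tcp_rot: [0.991, -0.137, -0.001, 0.003]
ft_force: [-4.4, -6.2, 12.4]
gripper_width: 0.0131
finger_force: 60.5
[0.60158479 0.18760046 0.17254092] [-4.39672044 -6.23904477 12.36178016] travel 0.03889085496172782
```

View pics/g2.png

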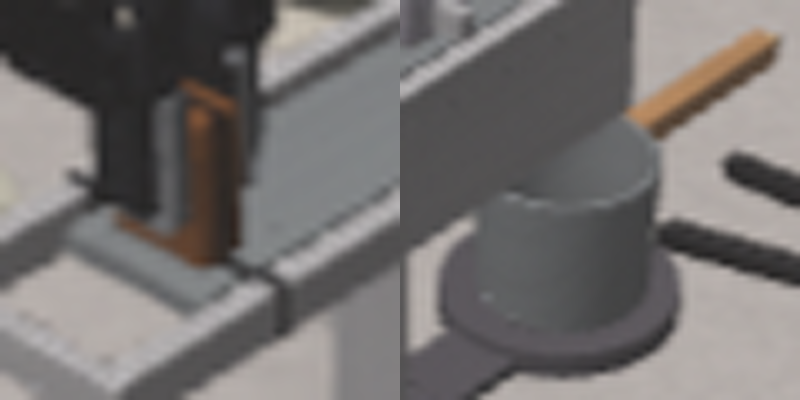

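The left half shows the black line on the gate plate running into the rail mark at about (275,275), nearly level. No beads are left in the hopper. I'll pull the last millimetre and check for the beads by colour.

```bash
python3 -m pendant '0 -1 0 0 0;0 -1 0 0 0;0 -1 0 0 0;0 -1 0 0 0;0 -1 0 0 0;0 -1 0 0 0;0 -1 0 0 0;0 -1 0 0 0;0 -1 0 0 0;0 -1 0 0 0;0 -1 0 0 0;0 -1 0 0 0'
python3 - <<'E'
from h import *
s=ctrl.state();p=s['position'];print(p,s['ft_force'],'travel',(p-np.r_[.5909,.1502,.1726])@np.r_[.269,.963,0])
im,d=grab('side','side9');it,d=grab('top','top9')
t0=cv2.imread('pics/top0.png')[:,:,::-1];s0=cv2.imread('pics/side0.png')[:,:,::-1]
print('bead colour top',t0[232,299],'side',s0[258,311],s0[250,311])
def red(I,x0,x1,y0,y1):
    J=I[y0:y1,x0:x1].astype(int);m=(J[...,0]>1.35*J[...,2]+8)&(J[...,0]>50)
    n,_,st,c=cv2.connectedComponentsWithStats(m.astype(np.uint8));return [(int(st[i,4]),(c[i]+[x0,y0]).round().tolist(),J[m][0].tolist()) for i in range(1,n) if st[i,4]>2]
print('top0',red(t0,225,350,195,265));print('top9',red(it,225,350,195,265))
print('side0',red(s0,240,410,220,340));print('side9',red(im,240,410,220,340))
print(im[285:300:1,345:352,0].max(),it[236:250:2,324:340:2].tolist())
for k in('top','side'):
    a=cv2.imread(f'pics/{k}0.png').astype(int);b=cv2.imread(f'pics/{k}9.png').astype(int)
    m=(np.abs(a-b).max(2)>40).astype(np.uint8);n,_,st,c=cv2.connectedComponentsWithStats(m);print(k,[(st[i].tolist()) for i in range(1,n) if st[i,4]>8])
E
```

```text
time_s: 13.42
position: [0.6018, 0.1884, 0.1725]
tcp_rot: [0.991, -0.137, -0.001, 0.004]
ft_force: [-4.0, -7.1, 12.2]
gripper_width: 0.013
finger_force: 60.5
[0.60180898 0.18837097 0.17253784] [-3.99920152 -7.13472802 12.21013621] travel 0.03969315630908261
bead colour top [113  58  36] side [103  87  87] [104  88  88]
top0 [(59, [267.0, 223.0], [99, 68, 46]), (49, [299.0, 232.0], [99, 68, 46])]
top9 [(54, [331.0, 243.0], [122, 92, 81]), (31, [346.0, 249.0], [122, 92, 81]), (16, [334.0, 251.0], [122, 92, 81])]
side0 [(48, [294.0, 222.0], [175, 115, 106]), (4, [280.0, 224.0], [175, 115, 106]), (87, [400.0, 238.0], [175, 115, 106]), (6, [282.0, 240.0], [175, 115, 106]), (204, [282.0, 270.0], [175, 115, 106])]
side9 [(50, [293.0, 222.0], [182, 119, 110]), (123, [355.0, 272.0], [182, 119, 110]), (68, [271.0, 280.0], [182, 119, 110])]
183 [[[83, 81, 76], [74, 71, 71], [85, 81, 78], [124, 119, 115], [131, 130, 125], [86, 85, 82], [50, 51, 50], [71, 70, 70]], [[111, 109, 102], [111, 106, 101], [126, 75, 55], [85, 53, 41], [67, 60, 56], [79, 78, 75], [104, 100, 95], [127, 125, 118]], [[109, 
[... 446 characters left out ...]
43, 25], [82, 65, 58], [133, 132, 124], [112, 114, 110]], [[103, 102, 100], [91, 90, 87], [110, 109, 104], [138, 135, 130], [131, 110, 101], [130, 82, 64], [124, 109, 100], [108, 109, 105]]]
top [[184, 177, 114, 303, 20854], [296, 229, 8, 8, 51], [315, 230, 7, 4, 18], [410, 238, 42, 45, 627], [327, 241, 7, 6, 20], [342, 246, 4, 4, 11], [324, 249, 8, 6, 25], [346, 248, 17, 8, 57], [364, 253, 7, 5, 22], [591, 353, 49, 39, 1010], [301, 429, 6, 16, 39], [352, 464, 46, 16, 341]]
side [[237, 0, 185, 295, 14891], [475, 0, 165, 234, 18890], [366, 232, 54, 29, 798], [558, 236, 10, 60, 224], [320, 247, 8, 7, 29], [327, 251, 7, 9, 28], [321, 265, 46, 31, 409], [258, 284, 4, 3, 9], [632, 313, 8, 7, 30]]
```

Run:
```python
from h import *
d=np.load('pics/top9.npy')
P={k:ctrl.camera_params('top')[k] for k in('fx','cx')}
for u,v in((329,239),(331,243),(332,245),(334,251),(333,250),(335,251)):
    for z in np.arange(0,.16,.0025):
        X=atz('top',u,v,z);p=ctrl.camera_params('top')
        if (np.array(p['R'])@X+np.array(p['t']))[2]<=d[v,u]: break
    print(u,v,d[v,u],X.round(3),'from rest mm',np.hypot(X[0]-.5438,X[1]+.0157)*1000)
```

```text
329 239 1.2738652 [ 0.558 -0.01   0.042] from rest mm 15.397371612946039
331 243 1.2797269 [ 0.547 -0.016  0.035] from rest mm 3.1726730859911605
332 245 1.2783259 [ 0.541 -0.019  0.038] from rest mm 4.266619159135642
334 251 1.2783875 [ 0.524 -0.025  0.035] from rest mm 22.02799377781923
333 250 1.1895218 [ 0.524 -0.021  0.125] from rest mm 20.10331930929297
335 251 1.2856693 [ 0.524 -0.028  0.028] from rest mm 23.2960656203623
```

```bash
python3 -c "
from cell import ctrl
print(ctrl.hand_in())"
```

```text
the job is handed in; nothing more can be done
None
```

I handed the job in at about 13.5 s. The cup stands on the rest, centred under the spout to within about 1 mm. Colour and depth readings put the beads in the cup, though I could not count all three separately. The gate is held at about 39.7 mm, measured from the arm's travel, and I saw no sign that anything else on the table had moved.

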